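# Click the blender battery into its charger

### The job

Put the blue and black battery pack of the cordless blender on charge: pick it up and push it foot first, straight down into the slot of the grey charger, past the sprung side ball until it clicks and is held, then let go. Press gently - stop as soon as it has clicked home, since pressing on after that damages the charger's contacts - and leave the spice jars and the mustard pot where they are.

Things in the scene. Friction and masses are not known exactly. Their poses are not given: they have to be found in the camera images.
- pack: Upright battery pack, 26 (x) x 40 (y) x 130 (z) mm, about 0.16 kg: blue middle, black foot, black ribbed top. Origin: centre of its underside, z up; starts standing on the worktop. Foot tapers in 3.5 mm all round over its lowest 3.5 mm. A groove 10 mm high, 5 mm deep crosses both narrow (+y, -y) faces 22 to 32 mm above the underside, upper edge sloped 45 degrees. Half a turn makes no odds.
- pack_grip (a point): Point on the pack's axis 108 mm above its underside, amid the grip ribs: grip here across the 26 mm (x). When the pack is home only its top 71 to 95 mm stand above the charger. Wall cupboards hang beyond x = 0.57 m above z = 0.45 m on both sides of the hob: swing across with the arm drawn in.
- charger: Grey block 70 (x) x 82 (y) mm on a black base 92 x 98 x 8 mm, 80 mm high in all, fixed to the worktop (which beside the hob lies at z = -0.0045 m). Origin: centre of its underside, z up. A slick vertical slot opens in its top. 2 to 8 N of push passes the ball, 3 to 8 N after the click is plenty; once clicked, over 20 N between pack and charger breaks it (before that, over 35 N).
- charger_mouth (a point): Centre of the slot's mouth, on the charger's top, 80 mm above the worktop; axes as the charger's. Slot 27.8 (x) x 41.6 (y) mm with square edges: the pack enters with its x, y along the charger's (or half a turn round), 0.9 mm play each side in x, 0.8 in y. The home depth is set by a hidden screw and cannot be seen: pack underside 35 to 59 mm below the mouth.
- charger_floor (a point): Lowest point of the slot, 67 mm under the mouth, on its centre line. Above it, at the hidden home depth, lies a sprung contact plate: the pack's underside meets it just as the click comes. It yields about 7 N per mm for 1.6 mm, then stops hard.
- charger_ball (a joint): Steel ball, 8 mm across, in the slot's +y wall, its centre 26 mm above the hidden home depth. 0 = out, 3.4 mm proud of the wall; grows (m) as it is pushed in: about 0.001 to 0.0025 on the pack's flat face, 0 to 0.0005 when snapped into the groove. It resists first at 6 to 30 mm depth, takes about 2 to 8 N to pass, then pulls the pack in with 2 to 7 N: the click.
- spice_green: Small round spice jar with green cap, 40 mm across, 77 mm high, loose bystander; origin at its underside.
- spice_purple: Small round spice jar with purple cap, 38 mm across, 90 mm high, loose bystander; origin at its underside.
- mustard_pot: Round yellow pot with cream lid, 55 mm across, 71 mm high, loose bystander; origin at its underside.

How it is judged:
On the way, in this order (a step that is already met when the one before it is completed fails the run):
1. the pack is lifted clear of the worktop (height (world z) of pack above 0.03 m), for 0.2 s.
2. the pack's foot is in the slot, 3 mm deep or more (z of pack in the frame of charger_mouth below -0.003 m and horizontal distance between pack and charger_mouth below 0.005 m), for 0.05 s.
At the end, for the whole second after the job is handed in: The pack stands at rest in the charger's slot, at least 33.5 mm deep, within 4 mm of the slot's centre line and 4 degrees of upright, with the sprung ball snapped out into its groove (ball joint below 0.8 mm) (z of pack in the frame of charger_mouth below -0.0335 m and horizontal distance between pack and charger_mouth below 0.004 m and angle between the z axis of pack and the z axis of charger, either way round below 0.07 rad and value of joint charger_ball below 0.0008 m and linear speed of pack below 0.02 m/s); the robot touches nothing.
It fails at once if the pack is pressed on the charger with more than 35 N (contact force between pack and charger above 35 N).
It fails at once if after the pack has clicked home it is still pressed into the charger with more than 20 N (contact force between pack and charger above 20 N and z of pack in the frame of charger_mouth below -0.0335 m and value of joint charger_ball below 0.0003 m).
It fails at once if the robot presses on the charger with more than 30 N (contact force between any of the fingers, the arm and charger above 30 N).
It fails at once if a spice jar or the mustard pot is moved by more than 25 mm (distance of any of spice_green, spice_purple, mustard_pot from where it was at the start of the episode above 0.025 m).
It also fails if it takes over 67 s, if anything falls off the work surface, if the arm or the gripper's body presses on something with over 40 N, if the wrist force passes 120 N, or if a joint passes its speed limit or range.

### The arm

A 6-joint arm with a two-finger parallel gripper is mounted at the origin on a cart in front of the work surface, level with it; the furniture and walls round the work are solid. World frame = base frame: x ahead of the robot, y to its left, z up, the work surface at z = 0. Lengths are in m, angles in rad, forces in N, time in s.
With the tool pointing down it reaches from about 0.375 to 0.9 m from the base axis. Payload 3.1 kg.
Tool frame: the origin (TCP) lies at the very end of the fingers, on their centre line; the grasp point (between the pads) lies 19 mm behind it; z points along the fingers, y is the line along which they close (so a half turn about z gives the same grasp; the last joint's range is limited). The gripper opens to 87 mm and grips with 3 to 60 N. Pads are 19 mm wide; open, the fingers measure 117 mm over their backs; the gripper's body (75 mm by 190 mm) begins 51 mm behind the grasp point.
Start: joints at [0.928, 0.527, 1.433, -0, 1.181, -0.178], TCP at [0.28, 0.559, 0.223] pointing down, gripper open.
Joint ranges: [-3.08, 3.08], [-0.75, 2.2], [0.22, 2.44], [-1.43, 4.57], [0, 2.65], [-2.85, 2.85]. Speed limits (rad/s): [2.79, 2.79, 3.14, 3.14, 3.14, 3.14].

### API

Orientations are given as a unit quaternion [x, y, z, w].
In Python, from rig import status, viewer, robot gives the robot as it stands.
- The arm moves only by the tool arm_command, never from a script. Its arguments are lists of equal length, an entry for each row: "delta_rot": the turn, a rotation vector about the tool's x, y, z in degrees, a list of three; "delta_pos": the shift along the tool's x, y, z in m, a list of three; "gripper": the closure, from -1 (fully open) to 1 (shut). In form: {"delta_rot": [[rx, ry, rz], ...], "delta_pos": [[dx, dy, dz], ...], "gripper": [gripper, ...]}. A call has 1 to 12 rows; each row is the pose to reach, as a shift and turn from the pose commanded when the call began, along the tool's axes at that moment; what a row does not reach only later rows make up. A row lasts 1/12 s, in which the tool goes at most 41.7 mm and 7.16 degrees, less where a joint would pass 70% of its speed; a pose out of reach is approached as far as the arm can. A call with a gripper value outside its range is refused whole. The fingers move at their own pace and stop on an object; "grip_force" is the grip in N (left out, the last holds). Time passes only in rows, so rows that repeat a pose let the fingers close. It gives the time, the measured TCP pose, the force, the opening and the grip force at its end, in the units of the state.
- status.get_obs(): the state, without advancing time (a new reading comes with each control period).
- viewer.camera(name): name is "scene" or "top"; returns a dict with "pixels" (384x512x3 uint8, blue, green, red), "fx", "fy", "cx", "cy" (pixels), "pose" (4x4, takes a point from camera to world coordinates). Camera axes: x right, y down, z forward; pixel columns grow to the right and rows downward; lengths in m; the calibration is good to about 2 mm. A picture is of the moment at which its call begins. There is no depth.
- robot.hand_in(): hands the job in; it is judged then, once.
The state is a dict: "time": time; "q": joint angles; "joint_velocities": joint speeds; "joint_torque": joint torques, N m; "position": TCP position; "tool_rot": TCP orientation; "ft_force": force on the tool from outside, world axes, zero at the start; "moment": the same for the moment, N m; "grip_width": finger opening in m; "grip_force": force on a finger pad.
Only numpy, scipy, OpenCV 4.12 (cv2) and the standard library are available. Lean on these libraries where they do the work, as an engineer would, in place of code of your own. Each camera call takes 0.05 s, during which the arm holds its last target. There are 200 camera calls.

## Working session

There is one attempt and no reset: what is moved stays moved. The work goes in short steps, Python scripts to look and compute and a tool call to move; the robot and the scene stay as the last step left them, time stands still between calls to the robot, and variables do not carry over. Pictures are saved under pics/ and viewed, at most 10 in all, crops included, and the job is handed in when it is done.

Besides the shell and the picture viewer there is one more tool, called after "Request:" as name(argument=value, ...) on one line, values as JSON. arm_command: Moves the arm, as the interface text tells. Its arguments: {"type":"object","properties":{"delta_rot":{"type":"array","items":{"type":"array","items":{"type":"number"}}},"delta_pos":{"type":"array","items":{"type":"array","items":{"type":"number"}}},"gripper":{"type":"array","items":{"type":"number"}},"grip_force":{"type":"number"}},"required":["delta_rot","delta_pos","gripper"]}

```bash
mkdir -p pics; ls; python3 - <<'E'
from rig import status, viewer
import cv2,numpy as np
o=status.get_obs()
for k in o: print(k,np.round(o[k],4))
for n in("scene","top"):
    c=viewer.camera(n); cv2.imwrite(f"pics/{n}0.png",c["pixels"]); print(n,c["fx"],c["fy"],c["cx"],c["cy"]);print(np.round(c["pose"],4))
E
```

```text
pics
time 0.0
q [ 0.9285  0.5285  1.4339  0.      1.1814 -0.1785]
joint_velocities [-0.0001  0.0017  0.0007 -0.001  -0.0005  0.002 ]
joint_torque [ 5.00000e-04 -4.40040e+01 -1.76592e+01  6.32000e-02  5.82000e-02
 -2.00000e-04]
position [0.2791 0.5584 0.2216]
tool_rot [ 2.298e-01  9.732e-01 -1.000e-03 -4.000e-04]
ft_force [0.5118 0.357  0.3183]
moment [ 0.0368  0.0151 -0.034 ]
grip_force 0.0
grip_width 0.0867
scene 397.18468705297374 397.18468705297374 259.2213000922451 198.82426830900187
[[-0.7002 -0.3228  0.6368 -0.4207]
 [-0.7138  0.3373 -0.6138  0.8732]
 [-0.0167 -0.8843 -0.4666  0.7488]
 [ 0.      0.      0.      1.    ]]
top 385.2165555243264 385.2165555243264 254.06807381912193 191.88435829604995
[[ 0.0205 -0.9834  0.1805  0.2184]
 [-0.9998 -0.0196  0.0065 -0.0179]
 [-0.0029 -0.1806 -0.9835  1.4678]
 [ 0.      0.      0.      1.    ]]
```

View pics/scene0.png

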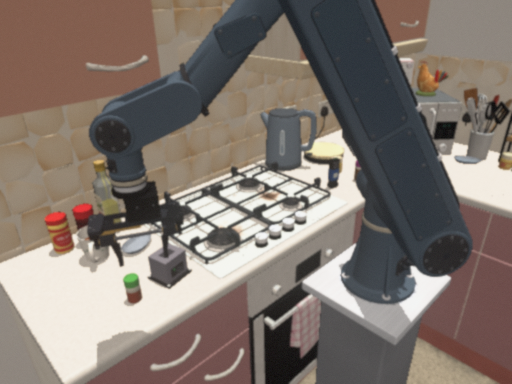

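View pics/top0.png

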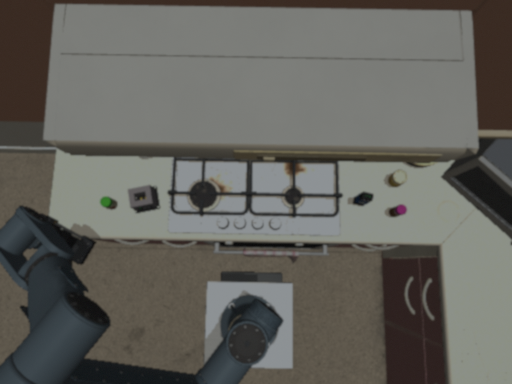

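The scene view shows the charger at about (170,262) and the pack at (334,170). In the top view the charger is at (143,198), the pack at (363,199), the mustard pot at (398,178), the purple jar at (400,210) and the green jar at (107,202). Next I'll enlarge the pack and charger.

```bash
cat > h.py <<'E'
import numpy as np
from rig import status, viewer
def ray(c,u,v,z):
    P=np.array(c["pose"]); d=P[:3,:3]@np.array([(u-c["cx"])/c["fx"],(v-c["cy"])/c["fy"],1]); o=P[:3,3]
    return o+d*(z-o[2])/d[2]
def proj(c,p):
    P=np.array(c["pose"]); q=P[:3,:3].T@(np.atleast_2d(p)-P[:3,3]).T
    return np.stack([c["fx"]*q[0]/q[2]+c["cx"],c["fy"]*q[1]/q[2]+c["cy"]],1)
E
python3 - <<'E'
from h import *
import cv2
t=viewer.camera("top"); s=viewer.camera("scene")
def cr(c,u,v,w,h): return cv2.resize(c["pixels"][v-h//2:v+h//2,u-w//2:u+w//2],(400,300),interpolation=cv2.INTER_CUBIC)
a=np.vstack([np.hstack([cr(t,143,198,48,36),cr(t,368,198,48,36)]),np.hstack([cr(s,170,258,64,48),cr(s,334,165,64,48)])])
cv2.imwrite("pics/c1.png",a)
print(ray(t,143,198,.075),ray(t,363,199,.13),ray(t,398,178,.07),ray(t,400,210,.09))
E
```

```text
[0.44309983 0.39826006 0.075     ] [ 0.44612821 -0.3924689   0.13      ] [ 0.5379399  -0.54139015  0.07      ] [ 0.41542477 -0.5355556   0.09      ]
```

View pics/c1.png

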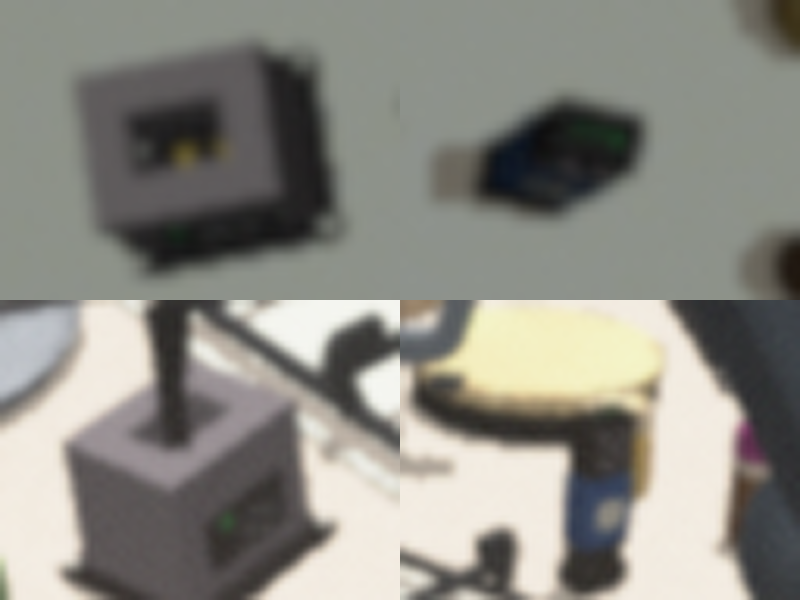

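The charger's slot mouth is clear in the top view, and so is the pack, which is turned at an angle. I'll fit box outlines to both to get x, y and yaw.

```bash
cat >> h.py <<'E'
import cv2
from scipy.optimize import minimize
S=8
def box(p,sx,sy,z0,z1,t=0):
    x,y,a=p; R=np.array([[np.cos(a),-np.sin(a)],[np.sin(a),np.cos(a)]])
    return np.array([[*(R@[i*sx/2,j*sy/2]+[x,y]),z] for z in(z0,z1) for i in(-1,1) for j in(-1,1)])
def render(c,boxes,win):
    u0,v0,w,h=win; m=np.zeros((h*S,w*S),np.uint8)
    for b in boxes:
        q=(proj(c,b)-[u0,v0]+.5)*S-.5
        cv2.fillConvexPoly(m,cv2.convexHull((q*16).round().astype(np.int32)),255,shift=4)
    return cv2.resize(m,(w,h),interpolation=cv2.INTER_AREA)/255.
def alpha(c,win,dark):
    u0,v0,w,h=win; g=c["pixels"][v0:v0+h,u0:u0+w].max(2).astype(float)
    bg=np.median(g); return np.clip((bg-g)/(bg-dark),0,1)
def fit(views,mk,p0):
    f=lambda p:sum(((render(c,mk(p),w)-a)**2).sum() for c,w,a in views)
    best=None
    for da in np.radians([-25,-10,0,10,25]):
        q=np.array(p0)+[0,0,da]
        r=minimize(f,q,method="Nelder-Mead",options=dict(initial_simplex=q+np.array([[0,0,0],[.01,0,0],[0,.01,0],[0,0,.2]]),xatol=1e-4))
        if best is None or r.fun<best.fun: best=r
    return best
W=-.0045
pack=lambda p:[box(p,26e-3,40e-3,W,W+.13)]
chg=lambda p:[box(p,92e-3,98e-3,W,W+.008),box(p,70e-3,82e-3,W,W+.08)]
E
python3 - <<'E'
from h import *
t=viewer.camera("top")
wp=(350,183,30,30); wc=(122,178,44,40)
g=t["pixels"].max(2); print(g[185:212:2,352:378:2]); print(g[182:214:3,124:164:3])
for n,w,d,m,p in(("pack",wp,45,pack,(.44,-.39,.5)),("chg",wc,100,chg,(.44,.4,.2))):
    a=alpha(t,w,d); r=fit([(t,w,(a>.45)*1.)],m,p); print(n,r.x,np.degrees(r.x[2]),r.fun)
E
```

```text
[[146 146 146 146 146 146 146 146 145 147 146 146 146]
 [146 146 146 145 146 146 146 146 146 146 146 146 145]
 [146 146 146 146 146 146 145 146 146 146 146 146 146]
 [146 146 146 146 142 126 115 129 140 144 146 146 145]
 [146 146 145 129  92  48  39  52  73  94 117 143 146]
 [145 140 115  66  26  23  32  39  41  38  63 139 146]
 [121  81  44  33  18  23  28  28  35  44  71 139 146]
 [ 98  40  36  34  28  30  41  25  30  30  99 144 146]
 [ 89  30  34  39  41  41  42  37  53  97 132 146 146]
 [ 97  53  38  31  36  44  54  77 121 143 146 146 146]
 [136 127 120  95  80  76 115 140 146 146 146 146 146]
 [146 146 146 143 141 141 145 146 146 146 145 146 146]
 [146 146 146 146 146 146 146 146 146 146 146 146 146]
 [145 146 146 146 146 146 146 146 146 146 146 146 146]]
[[145 145 146 146 146 146 146 146 146 146 146 146 146 146]
 [146 146 146 145 146 142 137 126 110 124 129 142 146 146]
 [146 140 126 111 103  97  95  95  94  45  62 114 146 146]
 [146 131  95  95  93  90  80  85  95  53  32 104 146 146]
 [146 140  95  82  43  36  34  67  95  61  34  73 145 146]
 [146 142  98  89  63  41  56  83  95  75  33  59 145 146]
 [146 144 101  92  67  81  95  95  96  81  36  39 139 146]
 [146 146 105  95  95  95  94  91  83  71  36  33 138 146]
 [146 146 113  82  71  55  42  35  33  25  32  83 123 146]
 [146 146 143 109  41  27  21  29  36  62  79 117 141 146]
 [146 146 145 145  97  83 116 131 141 146 145 147 146 146]]
pack [ 0.45841266 -0.40730676 -0.16447181] -9.423540742941158 7.5315494040753554
chg [0.45038007 0.41011206 0.22305334] 12.780015185062272 15.394925028835063
```

```bash
python3 - <<'E'
from h import *
t=viewer.camera("top"); s=viewer.camera("scene")
wp=(350,183,30,30)
a=np.clip((146-t["pixels"][183:213,350:380].max(2).astype(float))/106,0,1)
for y in range(-80,100,15):
    f=lambda q:((render(t,pack((q[0],q[1],np.radians(y))),wp)-a)**2).sum()
    r=minimize(f,[.455,-.405],method="Nelder-Mead",options=dict(initial_simplex=[[.455,-.405],[.465,-.405],[.455,-.395]])); print(y,r.x.round(4),round(r.fun,2))
def ov(c,bs,u,v,w,h,k):
    im=cv2.resize(c["pixels"][v:v+h,u:u+w],(w*k,h*k),interpolation=cv2.INTER_CUBIC)
    for b in bs:
        q=((proj(c,b)-[u,v]+.5)*k).astype(int)
        for i in range(8):
            for j in range(i):
                if bin(i^j).count("1")==1: cv2.line(im,tuple(map(int,q[i])),tuple(map(int,q[j])),(0,0,255),1)
    return im
P=(.4584,-.4073,-.1645);C=(.4504,.4101,.223)
cv2.imwrite("pics/o1.png",np.vstack([np.hstack([ov(t,chg(C),119,180,50,37,8),ov(t,pack(P),345,180,50,37,8)]),np.hstack([ov(s,chg(C),142,234,57,42,7)[:294,:399],ov(s,pack(P),306,144,57,42,7)])[:, :].copy() if False else cv2.resize(np.hstack([ov(s,chg(C),142,234,57,42,7),ov(s,pack(P),306,144,57,42,7)]),(800,296))]))
E
```

```text
-80 [ 0.4584 -0.4081] 33.17
-65 [ 0.4581 -0.4077] 24.97
-50 [ 0.4591 -0.4074] 21.1
-35 [ 0.4588 -0.4071] 17.31
-20 [ 0.4587 -0.4071] 12.1
-5 [ 0.4585 -0.4076] 9.19
10 [ 0.4578 -0.407 ] 16.96
25 [ 0.4581 -0.4057] 42.16
40 [ 0.4581 -0.407 ] 49.06
55 [ 0.4583 -0.4072] 41.06
70 [ 0.4578 -0.4072] 41.63
85 [ 0.4588 -0.4085] 40.08
```

View pics/o1.png

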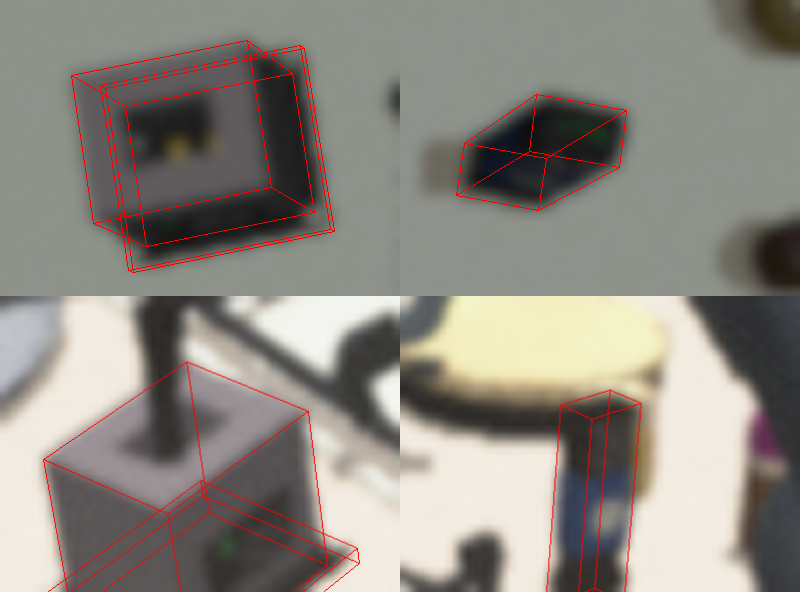

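The overlay fits well, with scene residuals of about 1 px. That puts the pack at (0.458, -0.407) with yaw -9°, and the charger at (0.450, 0.410) with yaw 12.8°. I'll swing to the pack with the arm drawn in.

Request:
arm_command(delta_rot=[[0, 0, 73], [0, 0, 73], [0, 0, 73], [0, 0, 73], [0, 0, 73], [0, 0, 73], [0, 0, 73], [0, 0, 73], [0, 0, 73], [0, 0, 73], [0, 0, 73], [0, 0, 73]], delta_pos=[[-0.3755, -0.369, -0.04], [-0.3755, -0.369, -0.04], [-0.3755, -0.369, -0.04], [-0.3755, -0.369, -0.04], [-0.3755, -0.369, -0.04], [-0.3755, -0.369, -0.04], [-0.3755, -0.369, -0.04], [-0.3755, -0.369, -0.04], [-0.3755, -0.369, -0.04], [-0.3755, -0.369, -0.04], [-0.3755, -0.369, -0.04], [-0.3755, -0.369, -0.04]], gripper=[-1, -1, -1, -1, -1, -1, -1, -1, -1, -1, -1, -1])

```text
time: 1.35
position: [0.4416, 0.0854, 0.2609]
tool_rot: [0.764, 0.645, 0.0, 0.0]
ft_force: [1.2, 0.4, 0.0]
grip_width: 0.0871
grip_force: 0.0
```

```bash
cat >> h.py <<'E'
from scipy.spatial.transform import Rotation as R
def st():
    o=status.get_obs(); r=R.from_quat(o["tool_rot"]); y=r.as_matrix()[:,1]
    print("t",round(o["time"],2),"p",np.round(o["position"],4),"yaw_y",round(np.degrees(np.arctan2(y[1],y[0])),2),"tilt",np.round(r.as_matrix()[:,2],4),"F",np.round(o["ft_force"],1),"M",np.round(o["moment"],2),"w",round(o["grip_width"],4),"gf",np.round(o["grip_force"],1),"q",np.round(o["q"],2))
    return np.array(o["position"]),r
def togo(target,yaw):
    p,r=st(); c,s=np.cos(np.radians(yaw)),np.sin(np.radians(yaw))
    g=R.from_matrix(np.array([[-s,c,0],[c,s,0],[0,0,-1]]))  # x, y, z columns below
    g=R.from_matrix(np.column_stack([[-s,c,0],[c,s,0],[0,0,-1]]))
    print("dpos",r.inv().apply(np.array(target)-p).round(4),"drot",np.degrees((r.inv()*g).as_rotvec()).round(2))
E
python3 - <<'E'
from h import *
togo([.458,-.407,.26],-9.4)
s=viewer.camera("scene"); cv2.imwrite("pics/s2.png",s["pixels"][200:320,100:260].repeat(4,0).repeat(4,1))
E
```

```text
t 1.35 p [0.4416 0.0854 0.2609] yaw_y -9.64 tilt [ 9.e-04  1.e-04 -1.e+00] F [1.2 0.4 0. ] M [-0.09  0.04  0.03] w 0.0871 gf 0.0 q [-0.06  0.24  1.8   0.    1.1   0.11]
dpos [-0.4827  0.0986  0.0009] drot [ 0.05 -0.01 -0.24]
```

Request:
arm_command(delta_rot=[[0, 0, 0], [0, 0, 0], [0, 0, 0], [0, 0, 0], [0, 0, 0], [0, 0, 0], [0, 0, 0], [0, 0, 0], [0, 0, 0], [0, 0, 0], [0, 0, 0], [0, 0, 0]], delta_pos=[[-0.4827, 0.0986, 0], [-0.4827, 0.0986, 0], [-0.4827, 0.0986, 0], [-0.4827, 0.0986, 0], [-0.4827, 0.0986, 0], [-0.4827, 0.0986, 0], [-0.4827, 0.0986, 0], [-0.4827, 0.0986, 0], [-0.4827, 0.0986, 0], [-0.4827, 0.0986, 0], [-0.4827, 0.0986, 0], [-0.4827, 0.0986, 0]], gripper=[-1, -1, -1, -1, -1, -1, -1, -1, -1, -1, -1, -1])

```text
time: 2.4
position: [0.4581, -0.4081, 0.2604]
tool_rot: [0.764, 0.645, -0.0, 0.001]
ft_force: [0.5, 0.4, 0.2]
grip_width: 0.0868
grip_force: 0.0
```

```bash
python3 - <<'E'
from h import *
togo([.458,-.407,.0845],-9.4)
c=viewer.camera("scene"); t=viewer.camera("top")
# charger refit, scene now unobstructed + top
w=(140,230,60,62); wt=(122,178,44,40)
g=c["pixels"].max(2)[w[1]:w[1]+w[3],w[0]:w[0]+w[2]]
import cv2
a=np.hstack([cv2.resize(c["pixels"][230:290,140:200],(600,600),interpolation=cv2.INTER_CUBIC)])
cv2.imwrite("pics/c3.png",a)
np.savez("cams.npz",s=c["pixels"],t=t["pixels"])
E
```

```text
t 2.4 p [ 0.4581 -0.4081  0.2604] yaw_y -9.65 tilt [ 5.0e-04 -1.3e-03 -1.0e+00] F [0.5 0.4 0.2] M [-0.1   0.03  0.01] w 0.0868 gf 0.0 q [-0.91  0.47  1.42 -0.    1.25 -0.74]
dpos [ 0.0012 -0.0004  0.1759] drot [ 0.04  0.07 -0.25]
```

View pics/c3.png

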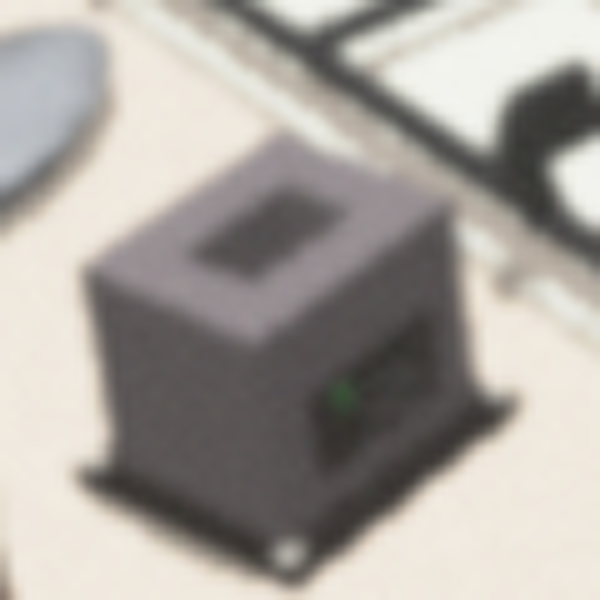

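The clear scene view of the charger (crop x10, origin 140,230) puts the top-face corners near (88,268), (282,132), (455,208) and (258,342). The slot mouth corners are near (190,250), (290,190), (350,212) and (250,278). I'll descend and grip.

Request:
arm_command(delta_rot=[[0, 0, 0], [0, 0, 0], [0, 0, 0], [0, 0, 0], [0, 0, 0], [0, 0, 0], [0, 0, 0], [0, 0, 0], [0, 0, 0], [0, 0, 0], [0, 0, 0], [0, 0, 0]], delta_pos=[[0.0012, 0, 0.03], [0.0012, 0, 0.06], [0.0012, 0, 0.09], [0.0012, 0, 0.12], [0.0012, 0, 0.15], [0.0012, 0, 0.176], [0.0012, 0, 0.176], [0.0012, 0, 0.176], [0.0012, 0, 0.176], [0.0012, 0, 0.176], [0.0012, 0, 0.176], [0.0012, 0, 0.176]], gripper=[-1, -1, -1, -1, -1, -1, -1, 0.4, 0.6, 0.8, 1, 1], grip_force=10)

```text
time: 3.5
position: [0.4591, -0.4046, 0.0862]
tool_rot: [0.764, 0.646, -0.0, 0.002]
ft_force: [-0.2, -0.0, -0.2]
grip_width: 0.0616
grip_force: 0.0
```

Request:
arm_command(delta_rot=[[0, 0, 0], [0, 0, 0], [0, 0, 0], [0, 0, 0], [0, 0, 0], [0, 0, 0]], delta_pos=[[0, 0, 0], [0, 0, 0], [0, 0, 0], [0, 0, 0], [0, 0, 0], [0, 0, 0]], gripper=[1, 1, 1, 1, 1, 1], grip_force=30)

```text
time: 4.0
position: [0.4584, -0.4038, 0.0844]
tool_rot: [0.764, 0.646, -0.0, -0.0]
ft_force: [-0.2, -0.9, 0.3]
grip_width: 0.0259
grip_force: 29.8
```

```bash
python3 - <<'E'
from h import *
from scipy.optimize import least_squares
st()
d=np.load("cams.npz"); c=viewer.camera("scene"); t=viewer.camera("top")
s_top=np.array([[88,268],[282,132],[455,208],[258,342]])/10+[140,230]-.5
s_sl=np.array([[190,250],[290,190],[350,212],[250,278]])/10+[140,230]-.5
t_top=np.array([[78,78],[262,42],[283,192],[100,228]])*48/400+[119,180]-.5
def quad(p,sx,sy):
    b=box(p,sx,sy,W+.08,W+.08)[4:]; return b
def order(q,m): # nearest match
    return np.array([q[np.argmin(((q-x)**2).sum(1))] for x in m])
def res(p,use):
    r=[]
    for cam,m,sx,sy in use:
        q=proj(cam,quad(p,sx,sy)); r.append((order(q,m)-m).ravel())
    return np.concatenate(r)
A=(c,s_top,.07,.082);B=(c,s_sl,.0278,.0416);T=(t,t_top,.07,.082)
for n,u in(("scene top",[A]),("scene slot",[B]),("top",[T]),("all",[A,B,T])):
    r=least_squares(res,[.45,.41,.22],args=(u,)); print(n,r.x.round(4),np.degrees(r.x[2]).round(2),"rms px",np.sqrt((r.fun**2).mean()).round(2))
E
```

```text
t 4.0 p [ 0.4584 -0.4038  0.0844] yaw_y -9.57 tilt [-1.e-04  1.e-04 -1.e+00] F [-0.2 -0.9  0.3] M [-0.05  0.05 -0.02] w 0.0259 gf 29.8 q [-0.9   0.69  1.58 -0.    0.88 -0.74]
scene top [0.4518 0.4096 0.2211] 12.67 rms px 0.4
scene slot [0.4534 0.4091 0.1889] 10.82 rms px 0.46
top [0.4515 0.4091 0.2163] 12.4 rms px 0.17
all [0.4522 0.4094 0.2161] 12.38 rms px 0.4
```

The pack is gripped. The charger estimate agrees across views: (0.452, 0.409), yaw 12.4°. I'll lift and carry it across.

Request:
arm_command(delta_rot=[[0, 0, 0], [0, 0, 0], [0, 0, 0], [0, 0, 0], [0, 0, 0], [0, 0, 0], [0, 0, -4], [0, 0, -8], [0, 0, -12], [0, 0, -16], [0, 0, -20], [0, 0, -22]], delta_pos=[[0, 0, -0.015], [0, 0, -0.045], [0, 0, -0.08], [0, 0, -0.12], [0, 0, -0.155], [0, 0, -0.175], [0.03, -0.005, -0.175], [0.07, -0.013, -0.175], [0.11, -0.02, -0.175], [0.15, -0.028, -0.175], [0.19, -0.035, -0.175], [0.23, -0.043, -0.175]], gripper=[1, 1, 1, 1, 1, 1, 1, 1, 1, 1, 1, 1])

```text
time: 5.1
position: [0.4535, -0.1679, 0.2591]
tool_rot: [0.626, 0.78, 0.0, -0.0]
ft_force: [0.9, 1.2, -1.4]
grip_width: 0.0257
grip_force: 29.8
```

```bash
python3 - <<'E'
from h import *
togo([.452,.409,.26],12.4)
E
```

```text
t 5.1 p [ 0.4535 -0.1679  0.2591] yaw_y 12.54 tilt [-4.e-04  6.e-04 -1.e+00] F [ 0.9  1.2 -1.4] M [ 0.01 -0.07 -0.04] w 0.0257 gf 29.8 q [-0.59  0.29  1.73  0.    1.12 -0.81]
dpos [ 5.635e-01  1.238e-01 -5.000e-04] drot [-0.02 -0.04  0.14]
```

Request:
arm_command(delta_rot=[[0, 0, 0], [0, 0, 0], [0, 0, 0], [0, 0, 0], [0, 0, 0], [0, 0, 0], [0, 0, 0], [0, 0, 0], [0, 0, 0], [0, 0, 0], [0, 0, 0], [0, 0, 0]], delta_pos=[[0.04, 0.009, 0], [0.079, 0.0175, 0], [0.118, 0.026, 0], [0.157, 0.0345, 0], [0.196, 0.043, 0], [0.235, 0.0515, 0], [0.274, 0.06, 0], [0.313, 0.0685, 0], [0.352, 0.077, 0], [0.39, 0.086, 0], [0.43, 0.0945, 0], [0.46, 0.101, 0]], gripper=[1, 1, 1, 1, 1, 1, 1, 1, 1, 1, 1, 1])

```text
time: 6.1
position: [0.4531, 0.3041, 0.2591]
tool_rot: [0.626, 0.78, 0.0, -0.0]
ft_force: [-0.0, -0.3, -0.2]
grip_width: 0.0259
grip_force: 29.8
```

Request:
arm_command(delta_rot=[[0, 0, 0], [0, 0, 0], [0, 0, 0], [0, 0, 0], [0, 0, 0], [0, 0, 0], [0, 0, 0], [0, 0, 0], [0, 0, 0], [0, 0, 0]], delta_pos=[[0.03, 0.006, 0], [0.06, 0.012, 0], [0.09, 0.02, 0], [0.1035, 0.0228, 0.01], [0.1035, 0.0228, 0.03], [0.1035, 0.0228, 0.05], [0.1035, 0.0228, 0.065], [0.1035, 0.0228, 0.065], [0.1035, 0.0228, 0.065], [0.1035, 0.0228, 0.065]], gripper=[1, 1, 1, 1, 1, 1, 1, 1, 1, 1])

```text
time: 6.93
position: [0.4544, 0.4069, 0.1949]
tool_rot: [0.627, 0.779, 0.0, 0.0]
ft_force: [-0.7, -0.8, -0.3]
grip_width: 0.0258
grip_force: 29.8
```

```bash
python3 - <<'E'
from h import *
togo([.452,.409,.195],12.4)
s=viewer.camera("scene"); t=viewer.camera("top")
cv2.imwrite("pics/h1.png",np.hstack([cv2.resize(s["pixels"][190:290,130:200],(400,571),interpolation=cv2.INTER_CUBIC),cv2.resize(t["pixels"][165:222,115:155],(400,571),interpolation=cv2.INTER_CUBIC)]))
E
```

```text
t 6.93 p [0.4544 0.4069 0.1949] yaw_y 12.4 tilt [ 6.e-04  2.e-04 -1.e+00] F [-0.7 -0.8 -0.3] M [-0.01  0.02  0.  ] w 0.0258 gf 29.8 q [ 0.55  0.54  1.5  -0.    1.1   0.33]
dpos [ 0.0025 -0.0019 -0.0001] drot [ 0.04 -0.    0.  ]
```

View pics/h1.png

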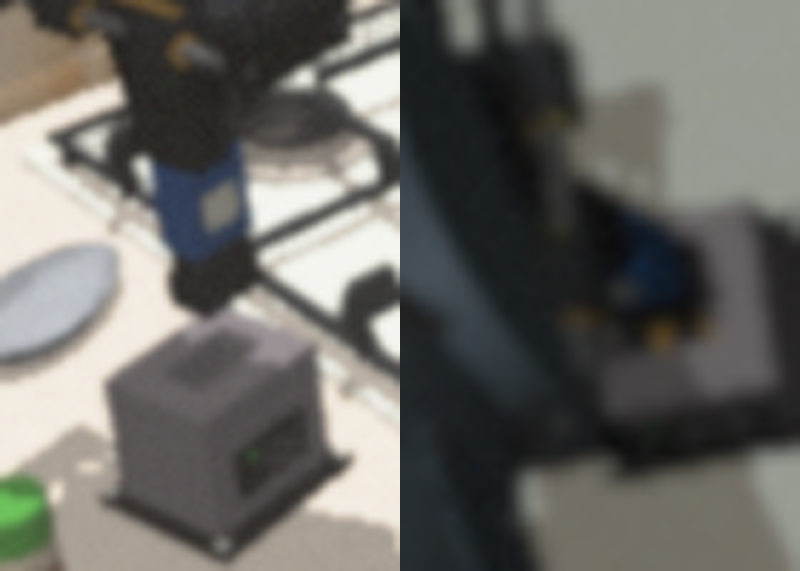

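The pack hangs upright over the charger and about centred. In the left crop the foot tip is at (205,315) and the mouth at (215,355). The edges of the blue band will give the pack's offset from the tool.

```bash
python3 - <<'E'
from h import *
p,r=st(); X=r.as_matrix()[:,0]; a=np.radians(12.4)
s=viewer.camera("scene")
im=s["pixels"].astype(float); b=im[...,0]-im[...,2]
for v in(218,222,226,229):
    print(v,b[v,154:178].astype(int))
print(s["pixels"][236:248:1,156:180].max(2))
for d in(-.006,-.003,0,.003):
    c=p+d*X; m=render(s,[box((c[0],c[1],a),.026,.04,c[2]-.0889,c[2]+.04)],(140,190,60,60))
    print(d,[(v,round(140-.5+np.argmax(m[v-190]>0)+1-m[v-190][np.argmax(m[v-190]>0)],2),round(140-.5+np.argmax(m[v-190]>0)+1-m[v-190][np.argmax(m[v-190]>0)]+m[v-190].sum(),2)) for v in(218,222,226,229)])
    bb=box((c[0],c[1],a),.019,.033,c[2]-.0889,c[2]-.0889)[:4]; print("  foot px",proj(s,bb).round(1).tolist())
E
```

```text
t 7.03 p [0.4548 0.4073 0.1957] yaw_y 12.41 tilt [ 0.0022  0.0012 -1.    ] F [ 0.4 -0.4 -0.9] M [-0.05  0.02 -0.03] w 0.0259 gf 29.8 q [ 0.55  0.54  1.5  -0.    1.1   0.33]
218 [ -6  -2  13  21  12   4  -1  -7  -3  -5  -3  -3   3  13  20  24  32  24
   5 -14 -16 -17 -16 -16]
222 [  0   4  17  29  38  39  40  40  38  34  33  31  25  16   9   1   1  16
  16   0 -10  -9  -9 -13]
226 [-15  -9   4  26  37  37  38  38  37  33  23   6  -9 -14 -12 -10  -8   1
  14   3  -4  -4  -5  -4]
229 [-19 -19 -14   0  23  37  37  38  39  37  30  15   2   4  10  21  27  29
  19   4  -3  -5  -5  -7]
[[241 235 221 173  95  51  49  49  49  48  48  44  51  46  45  45  46  50
   78 134 180 195 213 228]
 [241 236 211 148  81  52  50  48  46  50  48  46  47  49  46  45  47  51
   60  87 131 168 210 235]
 [242 235 209 123  62  48  48  49  44  50  45  47  47  43  47  48  44  48
   53  65  91 126 174 221]
 [242 238 214 127  60  51  47  48  50  48  48  47  48  47  46  46  49  57
   71  87  82  90 118 161]
 [242 239 220 142  71  52  49  50  50  45  51  50  43  48  49  57  76 101
  126 136 114  88  84 107]
 [243 240 
[... 1071 characters left out ...]
226, np.float64(154.8), np.float64(172.42)), (229, np.float64(155.28), np.float64(172.83))]
  foot px [[172.7, 241.0], [164.5, 246.6], [167.9, 239.1], [159.7, 244.5]]
0 [(218, np.float64(152.58), np.float64(170.47)), (222, np.float64(153.25), np.float64(171.03)), (226, np.float64(153.91), np.float64(171.59)), (229, np.float64(154.41), np.float64(172.03))]
  foot px [[171.9, 241.5], [163.7, 247.1], [167.2, 239.6], [158.9, 245.1]]
0.003 [(218, np.float64(151.7), np.float64(169.66)), (222, np.float64(152.37), np.float64(170.22)), (226, np.float64(153.03), np.float64(170.78)), (229, np.float64(153.53), np.float64(171.2))]
  foot px [[171.2, 242.0], [162.9, 247.6], [166.5, 240.1], [158.2, 245.6]]
```

```bash
python3 - <<'E'
from h import *
p,r=st(); X=r.as_matrix()[:,0]; a=np.radians(12.4)
t=viewer.camera("top")
im=t["pixels"].astype(int)
print("max, rows 184-200, cols 134-150");print(im[184:200,134:150].max(2))
print("b-r");print((im[...,0]-im[...,2])[184:200,134:150])
for d in(-.008,-.006,-.003,0):
    c=p+d*X
    print(d,"full@3.5mm",proj(t,box((c[0],c[1],a),.026,.04,c[2]-.0854,c[2]-.0854)[:4]).round(1).tolist())
    print("  top z blue",proj(t,box((c[0],c[1],a),.026,.04,c[2]-.04,c[2]-.04)[:4]).round(1).tolist())
E
```

```text
t 7.08 p [0.4547 0.4073 0.1957] yaw_y 12.41 tilt [ 0.0022  0.0013 -1.    ] F [-0.2 -1.3 -0.5] M [-0.06  0.03 -0.01] w 0.0258 gf 29.8 q [ 0.55  0.54  1.5  -0.    1.1   0.33]
max, rows 184-200, cols 134-150
[[ 34  53  74  92 111 118 119 131 146 152 152 151 151 147 142 139]
 [ 17  24  41  64  81  93 104 118 129 134 136 135 130 125 118 112]
 [ 17  14  28  48  60  65  77  94 106 112 115 114 110 107 103  93]
 [ 18  16  20  37  46  47  53  67  84  95  99 101 102 102 100  88]
 [ 19  16  15  26  33  39  43  49  59  71  80  93 101 102 100  92]
 [ 18  16  14  18  31  38  40  41  39  41  57  80  96 102 101  95]
 [ 18  16  13  22  34  39  42  39  34  28  40  67  90 100 101  97]
 [ 20  19  24  35  44  43  42  39  36  26  30  58  85  99 102  99]
 [ 23  26  33  41  47  45  41  41  37  27  27  53  81  98 102  99]
 [ 25  29  39  44  46  43  41  38  35  27  27  49  78  97 101  99]
 [ 22  28  39  44  43  39  36  32  29  25  26  45  72  92 100 100]
 [ 29  28  32  33  33  29  26  23  21  19  25  48  73  92 101 100]
 [ 39  34  26  24  23  21  26  29  25  23  35  57  77  92 100 101]
 [ 43  39  36  27  22  3
[... 1193 characters left out ...]
 -1  -2  -1  -1 -11 -28 -33 -17  -4  -4  -9  -9  -5  -2  -3]]
-0.008 full@3.5mm [[146.2, 195.1], [135.1, 197.3], [145.1, 188.1], [134.1, 190.3]]
  top z blue [[142.5, 192.9], [131.1, 195.1], [141.4, 185.6], [130.0, 187.9]]
-0.006 full@3.5mm [[145.6, 195.2], [134.5, 197.4], [144.6, 188.2], [133.5, 190.4]]
  top z blue [[141.9, 193.0], [130.5, 195.2], [140.9, 185.8], [129.5, 188.0]]
-0.003 full@3.5mm [[144.8, 195.4], [133.7, 197.5], [143.7, 188.4], [132.7, 190.5]]
  top z blue [[141.1, 193.1], [129.6, 195.4], [140.0, 185.9], [128.6, 188.1]]
0 full@3.5mm [[143.9, 195.6], [132.9, 197.7], [142.9, 188.6], [131.9, 190.7]]
  top z blue [[140.2, 193.3], [128.8, 195.5], [139.2, 186.1], [127.7, 188.3]]
```

Both cameras put the pack about 6.5 mm behind the tool in its x. I'll correct for that and descend to just above the mouth.

Request:
arm_command(delta_rot=[[0, 0, 0], [0, 0, 0], [0, 0, 0], [0, 0, 0], [0, 0, 0], [0, 0, 0], [0, 0, 0], [0, 0, 0], [0, 0, 0]], delta_pos=[[0.009, -0.002, 0], [0.009, -0.002, 0], [0.009, -0.002, 0.006], [0.009, -0.002, 0.012], [0.009, -0.002, 0.018], [0.009, -0.002, 0.024], [0.009, -0.002, 0.028], [0.009, -0.002, 0.028], [0.009, -0.002, 0.028]], gripper=[1, 1, 1, 1, 1, 1, 1, 1, 1])

```text
time: 7.88
position: [0.4499, 0.4152, 0.1658]
tool_rot: [0.626, 0.779, -0.001, -0.0]
ft_force: [0.7, -0.2, -1.3]
grip_width: 0.0259
grip_force: 29.8
```

```bash
python3 - <<'E'
from h import *
togo([.4506,.4157,.168],12.4)
s=viewer.camera("scene"); t=viewer.camera("top")
cv2.imwrite("pics/h2.png",np.hstack([cv2.resize(s["pixels"][205:275,140:190],(400,560),interpolation=cv2.INTER_CUBIC),cv2.resize(t["pixels"][170:219,125:160],(400,560),interpolation=cv2.INTER_CUBIC)]))
E
```

```text
t 7.88 p [0.4499 0.4152 0.1658] yaw_y 12.42 tilt [-1.e-03 -6.e-04 -1.e+00] F [ 0.7 -0.2 -1.3] M [-0.04  0.07 -0.06] w 0.0259 gf 29.8 q [ 0.56  0.58  1.52 -0.    1.05  0.35]
dpos [ 0.0003  0.0008 -0.0022] drot [-0.06  0.02  0.02]
```

View pics/h2.png

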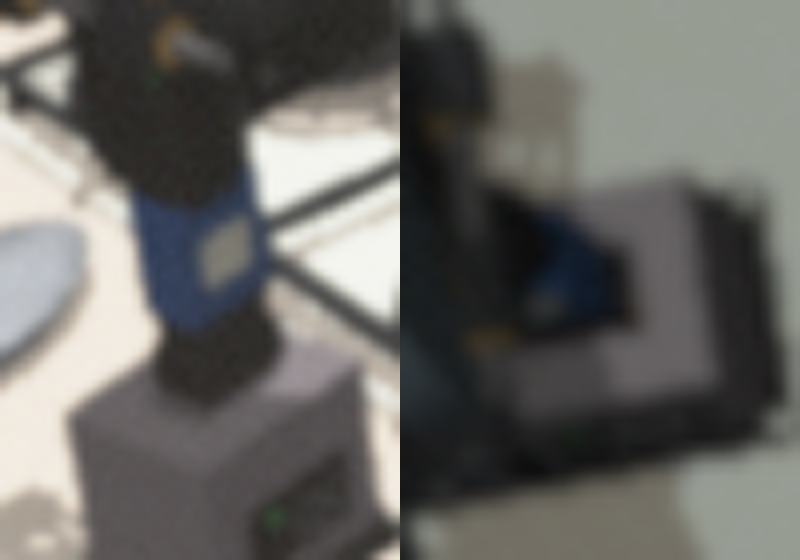

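The foot sits over the mouth and matches it within about a pixel: foot tip (205,403), mouth corner (200,422) in the left crop. I'll descend slowly and watch the force.

Request:
arm_command(delta_rot=[[0, 0, 0], [0, 0, 0], [0, 0, 0], [0, 0, 0]], delta_pos=[[0.001, 0, 0.001], [0.001, 0, 0.002], [0.001, 0, 0.003], [0.001, 0, 0.003]], gripper=[1, 1, 1, 1])

```text
time: 8.32
position: [0.4497, 0.4163, 0.1633]
tool_rot: [0.626, 0.779, -0.0, -0.0]
ft_force: [-0.3, -0.8, -1.1]
grip_width: 0.0257
grip_force: 29.8
```

Request:
arm_command(delta_rot=[[0, 0, 0], [0, 0, 0], [0, 0, 0]], delta_pos=[[0, 0, 0.001], [0, 0, 0.0015], [0, 0, 0.0015]], gripper=[1, 1, 1])

```text
time: 8.57
position: [0.4498, 0.4164, 0.1618]
tool_rot: [0.626, 0.779, -0.0, 0.0]
ft_force: [0.4, 0.3, -1.1]
grip_width: 0.0259
grip_force: 29.8
```

Request:
arm_command(delta_rot=[[0, 0, 0], [0, 0, 0], [0, 0, 0]], delta_pos=[[0, 0, 0.001], [0, 0, 0.0015], [0, 0, 0.0015]], gripper=[1, 1, 1])

```text
time: 8.82
position: [0.4504, 0.4166, 0.1607]
tool_rot: [0.626, 0.78, 0.001, 0.0]
ft_force: [1.0, 0.4, 0.1]
grip_width: 0.0258
grip_force: 29.8
```

Request:
arm_command(delta_rot=[[0, 0, 0], [0, 0, 0], [0, 0, 0]], delta_pos=[[0, 0, 0.001], [0, 0, 0.0015], [0, 0, 0.0015]], gripper=[1, 1, 1])

```text
time: 9.07
position: [0.4506, 0.4169, 0.1591]
tool_rot: [0.626, 0.779, 0.001, 0.0]
ft_force: [1.6, 1.4, -0.1]
grip_width: 0.0261
grip_force: 29.8
```

```bash
python3 -c "
from h import *
st()"
```

```text
t 9.07 p [0.4506 0.4169 0.1591] yaw_y 12.43 tilt [ 0.0018  0.0012 -1.    ] F [ 1.6  1.4 -0.1] M [ 0.18 -0.49  0.08] w 0.0261 gf 29.8 q [0.56 0.59 1.52 0.   1.03 0.35]
```

The foot is in and the slot wall nudges the pack gently toward +x. I'll ease sideways and go on.

Request:
arm_command(delta_rot=[[0, 0, 0], [0, 0, 0], [0, 0, 0], [0, 0, 0]], delta_pos=[[0.0003, 0.001, 0], [0.0003, 0.001, 0.0008], [0.0003, 0.001, 0.0015], [0.0003, 0.001, 0.0015]], gripper=[1, 1, 1, 1])

```text
time: 9.4
position: [0.4508, 0.417, 0.1572]
tool_rot: [0.626, 0.779, 0.0, 0.0]
ft_force: [2.4, 1.2, -2.2]
grip_width: 0.0258
grip_force: 29.8
```

```bash
python3 -c "
from h import *
st()"
```

```text
t 9.4 p [0.4508 0.417  0.1572] yaw_y 12.43 tilt [ 2.e-04  1.e-04 -1.e+00] F [ 2.4  1.2 -2.2] M [ 0.22 -0.38  0.02] w 0.0258 gf 29.8 q [0.56 0.59 1.52 0.   1.03 0.35]
```

Request:
arm_command(delta_rot=[[0, 0, 0], [0, 0, 0], [0, 0, 0], [0, 0, 0]], delta_pos=[[0, 0, 0.0005], [0, 0, 0.001], [0, 0, 0.0015], [0, 0, 0.0015]], gripper=[1, 1, 1, 1])

```text
time: 9.73
position: [0.4508, 0.417, 0.1559]
tool_rot: [0.626, 0.779, 0.0, 0.0]
ft_force: [2.0, 1.2, -1.1]
grip_width: 0.026
grip_force: 29.8
```

```bash
python3 -c "
from h import *
st()"
```

```text
t 9.73 p [0.4508 0.417  0.1559] yaw_y 12.43 tilt [ 3.e-04  2.e-04 -1.e+00] F [ 2.   1.2 -1.1] M [ 0.23 -0.38  0.04] w 0.026 gf 29.8 q [0.56 0.59 1.52 0.   1.03 0.35]
```

Request:
arm_command(delta_rot=[[0, 0, 0], [0, 0, 0], [0, 0, 0], [0, 0, 0]], delta_pos=[[0.0003, 0.0012, 0.0005], [0.0003, 0.0012, 0.0015], [0.0003, 0.0012, 0.0025], [0.0003, 0.0012, 0.0025]], gripper=[1, 1, 1, 1])

```text
time: 10.07
position: [0.4511, 0.4171, 0.1529]
tool_rot: [0.626, 0.779, -0.001, -0.0]
ft_force: [-0.0, -0.5, -1.7]
grip_width: 0.026
grip_force: 29.8
```

Request:
arm_command(delta_rot=[[0, 0, 0], [0, 0, 0], [0, 0, 0], [0, 0, 0]], delta_pos=[[0, 0, 0.001], [0, 0, 0.002], [0, 0, 0.0025], [0, 0, 0.0025]], gripper=[1, 1, 1, 1])

```text
time: 10.4
position: [0.4514, 0.4173, 0.1506]
tool_rot: [0.626, 0.779, -0.001, -0.0]
ft_force: [-0.1, 0.5, -1.5]
grip_width: 0.026
grip_force: 29.8
```

Request:
arm_command(delta_rot=[[0, 0, 0], [0, 0, 0], [0, 0, 0], [0, 0, 0]], delta_pos=[[0, 0, 0.001], [0, 0, 0.002], [0, 0, 0.0025], [0, 0, 0.0025]], gripper=[1, 1, 1, 1])

```text
time: 10.73
position: [0.4517, 0.4173, 0.1482]
tool_rot: [0.626, 0.779, -0.0, -0.0]
ft_force: [-0.9, -0.0, -1.0]
grip_width: 0.026
grip_force: 29.8
```

```bash
python3 -c "
from h import *
st()"
```

```text
t 10.73 p [0.4517 0.4173 0.1482] yaw_y 12.43 tilt [-4.e-04 -3.e-04 -1.e+00] F [-0.9 -0.  -1. ] M [ 0.    0.09 -0.02] w 0.026 gf 29.8 q [ 0.56  0.6   1.53 -0.    1.01  0.35]
```

Request:
arm_command(delta_rot=[[0, 0, 0], [0, 0, 0], [0, 0, 0]], delta_pos=[[0, 0, 0.001], [0, 0, 0.0025], [0, 0, 0.0025]], gripper=[1, 1, 1])

```text
time: 10.98
position: [0.4517, 0.4173, 0.1456]
tool_rot: [0.626, 0.779, -0.0, -0.0]
ft_force: [-0.9, -0.5, -1.4]
grip_width: 0.0257
grip_force: 29.8
```

Request:
arm_command(delta_rot=[[0, 0, 0], [0, 0, 0], [0, 0, 0]], delta_pos=[[0, 0, 0.001], [0, 0, 0.0025], [0, 0, 0.0025]], gripper=[1, 1, 1])

```text
time: 11.23
position: [0.452, 0.4173, 0.1434]
tool_rot: [0.626, 0.78, -0.0, 0.0]
ft_force: [0.3, -0.4, -1.1]
grip_width: 0.0258
grip_force: 29.8
```

Request:
arm_command(delta_rot=[[0, 0, 0], [0, 0, 0], [0, 0, 0]], delta_pos=[[0, 0, 0.001], [0, 0, 0.0025], [0, 0, 0.0025]], gripper=[1, 1, 1])

```text
time: 11.48
position: [0.4521, 0.4175, 0.1412]
tool_rot: [0.626, 0.78, 0.0, 0.0]
ft_force: [1.2, -1.9, 0.6]
grip_width: 0.0259
grip_force: 29.8
```

Request:
arm_command(delta_rot=[[0, 0, 0], [0, 0, 0], [0, 0, 0]], delta_pos=[[0, 0, 0.001], [0, 0, 0.0025], [0, 0, 0.0025]], gripper=[1, 1, 1])

```text
time: 11.73
position: [0.452, 0.4174, 0.138]
tool_rot: [0.626, 0.78, 0.0, 0.0]
ft_force: [1.0, -0.4, -0.4]
grip_width: 0.0254
grip_force: 29.8
```

Request:
arm_command(delta_rot=[[0, 0, 0], [0, 0, 0], [0, 0, 0]], delta_pos=[[0, 0, 0.001], [0, 0, 0.0025], [0, 0, 0.0025]], gripper=[1, 1, 1])

```text
time: 11.98
position: [0.4518, 0.4174, 0.1355]
tool_rot: [0.626, 0.779, -0.0, -0.0]
ft_force: [1.4, -0.2, -0.6]
grip_width: 0.0258
grip_force: 29.8
```

```bash
python3 -c "
from h import *
st()"
```

```text
t 11.98 p [0.4518 0.4174 0.1355] yaw_y 12.43 tilt [-2.e-04 -1.e-04 -1.e+00] F [ 1.4 -0.2 -0.6] M [-0.26 -0.18  0.1 ] w 0.0258 gf 29.8 q [ 0.56  0.62  1.54 -0.    0.98  0.35]
```

The ball resisted at about 22 mm depth (a -y push, then small steady moments), so home should be near 50 mm. I'll continue.

Request:
arm_command(delta_rot=[[0, 0, 0], [0, 0, 0], [0, 0, 0]], delta_pos=[[0, 0, 0.001], [0, 0, 0.0025], [0, 0, 0.0025]], gripper=[1, 1, 1])

```text
time: 12.23
position: [0.4517, 0.4174, 0.133]
tool_rot: [0.626, 0.779, -0.0, -0.0]
ft_force: [1.1, -0.8, -0.7]
grip_width: 0.0259
grip_force: 29.8
```

Request:
arm_command(delta_rot=[[0, 0, 0], [0, 0, 0], [0, 0, 0]], delta_pos=[[0, 0, 0.001], [0, 0, 0.0025], [0, 0, 0.0025]], gripper=[1, 1, 1])

```text
time: 12.48
position: [0.4517, 0.4174, 0.1306]
tool_rot: [0.626, 0.779, -0.0, -0.0]
ft_force: [0.7, -1.4, -0.7]
grip_width: 0.0258
grip_force: 29.8
```

Request:
arm_command(delta_rot=[[0, 0, 0], [0, 0, 0], [0, 0, 0]], delta_pos=[[0, 0, 0.001], [0, 0, 0.0025], [0, 0, 0.0025]], gripper=[1, 1, 1])

```text
time: 12.73
position: [0.4517, 0.4174, 0.128]
tool_rot: [0.626, 0.779, -0.0, -0.0]
ft_force: [0.9, -1.3, -0.9]
grip_width: 0.0258
grip_force: 29.8
```

```bash
python3 -c "
from h import *
st()"
```

```text
t 12.73 p [0.4517 0.4174 0.128 ] yaw_y 12.43 tilt [-2.e-04 -1.e-04 -1.e+00] F [ 0.9 -1.3 -0.9] M [-0.39 -0.16  0.05] w 0.0258 gf 29.8 q [0.56 0.63 1.54 0.   0.97 0.35]
```

Request:
arm_command(delta_rot=[[0, 0, 0], [0, 0, 0], [0, 0, 0]], delta_pos=[[0, 0, 0.001], [0, 0, 0.002], [0, 0, 0.002]], gripper=[1, 1, 1])

```text
time: 12.98
position: [0.4517, 0.4174, 0.1261]
tool_rot: [0.626, 0.779, -0.0, -0.0]
ft_force: [-0.3, -1.4, -1.0]
grip_width: 0.0258
grip_force: 29.8
```

Request:
arm_command(delta_rot=[[0, 0, 0], [0, 0, 0], [0, 0, 0]], delta_pos=[[0, 0, 0.001], [0, 0, 0.002], [0, 0, 0.002]], gripper=[1, 1, 1])

```text
time: 13.23
position: [0.4518, 0.4174, 0.1241]
tool_rot: [0.626, 0.779, -0.0, 0.0]
ft_force: [0.7, -1.2, -0.6]
grip_width: 0.026
grip_force: 29.8
```

Request:
arm_command(delta_rot=[[0, 0, 0], [0, 0, 0], [0, 0, 0]], delta_pos=[[0, 0, 0.001], [0, 0, 0.002], [0, 0, 0.002]], gripper=[1, 1, 1])

```text
time: 13.48
position: [0.4516, 0.4173, 0.1218]
tool_rot: [0.626, 0.779, -0.0, -0.0]
ft_force: [0.4, -1.2, -2.8]
grip_width: 0.0262
grip_force: 29.8
```

Request:
arm_command(delta_rot=[[0, 0, 0], [0, 0, 0], [0, 0, 0]], delta_pos=[[0, 0, 0.001], [0, 0, 0.0015], [0, 0, 0.0015]], gripper=[1, 1, 1])

```text
time: 13.73
position: [0.4515, 0.4174, 0.1203]
tool_rot: [0.626, 0.779, -0.0, -0.0]
ft_force: [0.0, -1.1, -3.2]
grip_width: 0.0258
grip_force: 29.8
```

```bash
python3 -c "
from h import *
st()"
```

```text
t 13.73 p [0.4515 0.4174 0.1203] yaw_y 12.42 tilt [-9.e-04 -3.e-04 -1.e+00] F [ 0.  -1.1 -3.2] M [-0.23 -0.16 -0.07] w 0.0258 gf 29.8 q [0.56 0.64 1.55 0.   0.95 0.35]
```

The pull-in has begun (Fz -3.2 N). I'll use small steps now.

Request:
arm_command(delta_rot=[[0, 0, 0], [0, 0, 0], [0, 0, 0]], delta_pos=[[0, 0, 0.0004], [0, 0, 0.0007], [0, 0, 0.0007]], gripper=[1, 1, 1])

```text
time: 13.98
position: [0.4515, 0.4173, 0.12]
tool_rot: [0.626, 0.779, -0.0, -0.0]
ft_force: [0.8, -1.1, -3.2]
grip_width: 0.026
grip_force: 29.8
```

```bash
python3 -c "
from h import *
st()"
```

```text
t 13.98 p [0.4515 0.4173 0.12  ] yaw_y 12.42 tilt [-9.e-04 -4.e-04 -1.e+00] F [ 0.8 -1.1 -3.2] M [-0.33  0.01  0.01] w 0.026 gf 29.8 q [0.56 0.64 1.55 0.   0.95 0.35]
```

Request:
arm_command(delta_rot=[[0, 0, 0], [0, 0, 0], [0, 0, 0]], delta_pos=[[0, 0, 0.0004], [0, 0, 0.0006], [0, 0, 0.0006]], gripper=[1, 1, 1])

```text
time: 14.23
position: [0.4516, 0.4174, 0.1196]
tool_rot: [0.626, 0.779, -0.0, -0.0]
ft_force: [-0.6, -0.8, -2.9]
grip_width: 0.0255
grip_force: 29.8
```

```bash
python3 -c "
from h import *
st()"
```

```text
t 14.23 p [0.4516 0.4174 0.1196] yaw_y 12.42 tilt [-4.e-04 -1.e-04 -1.e+00] F [-0.6 -0.8 -2.9] M [-0.29 -0.02 -0.04] w 0.0255 gf 29.8 q [0.56 0.64 1.55 0.   0.95 0.35]
```

Request:
arm_command(delta_rot=[[0, 0, 0], [0, 0, 0], [0, 0, 0]], delta_pos=[[0, 0, 0.0006], [0, 0, 0.001], [0, 0, 0.001]], gripper=[1, 1, 1])

```text
time: 14.48
position: [0.4521, 0.4179, 0.1188]
tool_rot: [0.627, 0.779, 0.001, -0.0]
ft_force: [0.5, 0.0, -0.5]
grip_width: 0.0258
grip_force: 29.8
```

```bash
python3 -c "
from h import *
st()"
```

```text
t 14.48 p [0.4521 0.4179 0.1188] yaw_y 12.41 tilt [ 6.e-04  1.e-03 -1.e+00] F [ 0.5  0.  -0.5] M [-0.09  0.11 -0.03] w 0.0258 gf 29.8 q [0.56 0.64 1.55 0.   0.95 0.35]
```

Request:
arm_command(delta_rot=[[0, 0, 0], [0, 0, 0], [0, 0, 0]], delta_pos=[[0, 0, 0.0005], [0, 0, 0.0008], [0, 0, 0.0008]], gripper=[1, 1, 1])

```text
time: 14.73
position: [0.452, 0.4177, 0.118]
tool_rot: [0.626, 0.779, 0.0, 0.0]
ft_force: [-0.5, -0.2, -1.3]
grip_width: 0.0257
grip_force: 29.8
```

```bash
python3 -c "
from h import *
st()"
```

```text
t 14.73 p [0.452  0.4177 0.118 ] yaw_y 12.42 tilt [ 5.e-04  5.e-04 -1.e+00] F [-0.5 -0.2 -1.3] M [-0.03  0.01  0.01] w 0.0257 gf 29.8 q [0.56 0.64 1.55 0.   0.95 0.35]
```

The side push has gone (Mx about 0), so the ball is in the groove. I'll press on gently to feel the plate.

Request:
arm_command(delta_rot=[[0, 0, 0], [0, 0, 0], [0, 0, 0]], delta_pos=[[0, 0, 0.0004], [0, 0, 0.0006], [0, 0, 0.0006]], gripper=[1, 1, 1])

```text
time: 14.98
position: [0.452, 0.4177, 0.1176]
tool_rot: [0.626, 0.779, 0.0, 0.0]
ft_force: [0.4, -0.4, 0.9]
grip_width: 0.0258
grip_force: 29.8
```

```bash
python3 -c "
from h import *
st()"
```

```text
t 14.98 p [0.452  0.4177 0.1176] yaw_y 12.42 tilt [ 5.e-04  5.e-04 -1.e+00] F [ 0.4 -0.4  0.9] M [-0.04  0.09  0.  ] w 0.0258 gf 29.8 q [0.56 0.64 1.55 0.   0.95 0.35]
```

Request:
arm_command(delta_rot=[[0, 0, 0], [0, 0, 0], [0, 0, 0]], delta_pos=[[0, 0, 0.0003], [0, 0, 0.0005], [0, 0, 0.0005]], gripper=[1, 1, 1])

```text
time: 15.23
position: [0.452, 0.4176, 0.1172]
tool_rot: [0.626, 0.779, 0.0, 0.0]
ft_force: [-1.2, -0.2, 2.3]
grip_width: 0.0255
grip_force: 29.8
```

```bash
python3 -c "
from h import *
st()"
```

```text
t 15.23 p [0.452  0.4176 0.1172] yaw_y 12.42 tilt [ 6.e-04  5.e-04 -1.e+00] F [-1.2 -0.2  2.3] M [-0.05  0.23 -0.02] w 0.0255 gf 29.8 q [0.56 0.65 1.55 0.   0.95 0.35]
```

Request:
arm_command(delta_rot=[[0, 0, 0], [0, 0, 0], [0, 0, 0]], delta_pos=[[0, 0, 0.0003], [0, 0, 0.0004], [0, 0, 0.0004]], gripper=[1, 1, 1])

```text
time: 15.48
position: [0.4521, 0.4176, 0.1169]
tool_rot: [0.626, 0.779, 0.0, 0.0]
ft_force: [-1.0, -0.1, 5.2]
grip_width: 0.026
grip_force: 29.8
```

```bash
python3 -c "
from h import *
st()"
```

```text
t 15.48 p [0.4521 0.4176 0.1169] yaw_y 12.42 tilt [ 6.e-04  5.e-04 -1.e+00] F [-1.  -0.1  5.2] M [-0.08  0.25 -0.01] w 0.026 gf 29.8 q [0.56 0.65 1.55 0.   0.95 0.35]
```

The plate is pressing back at about 7 N/mm, so the pack is home. A tiny tug will check that it's held before I release.

Request:
arm_command(delta_rot=[[0, 0, 0], [0, 0, 0], [0, 0, 0]], delta_pos=[[0, 0, -0.0008], [0, 0, -0.0016], [0, 0, -0.0016]], gripper=[1, 1, 1])

```text
time: 15.73
position: [0.4519, 0.4175, 0.1177]
tool_rot: [0.626, 0.779, 0.0, 0.0]
ft_force: [0.9, -0.3, 0.3]
grip_width: 0.0259
grip_force: 29.8
```

```bash
python3 -c "
from h import *
st()"
```

```text
t 15.73 p [0.4519 0.4175 0.1177] yaw_y 12.43 tilt [ 2.e-04  1.e-04 -1.e+00] F [ 0.9 -0.3  0.3] M [ 0.06 -0.07 -0.  ] w 0.0259 gf 29.8 q [ 0.56  0.64  1.55 -0.    0.95  0.35]
```

Request:
arm_command(delta_rot=[[0, 0, 0], [0, 0, 0], [0, 0, 0], [0, 0, 0], [0, 0, 0], [0, 0, 0], [0, 0, 0], [0, 0, 0], [0, 0, 0], [0, 0, 0], [0, 0, 0], [0, 0, 0]], delta_pos=[[0, 0, 0], [0, 0, 0], [0, 0, 0], [0, 0, 0], [0, 0, 0], [0, 0, 0], [0, 0, -0.01], [0, 0, -0.03], [0, 0, -0.06], [0, 0, -0.09], [0, 0, -0.12], [0, 0, -0.12]], gripper=[0, -0.5, -0.5, -0.5, -0.5, -0.5, -0.5, -0.5, -0.5, -0.5, -0.5, -0.5])

```text
time: 16.73
position: [0.4553, 0.4199, 0.2457]
tool_rot: [0.626, 0.78, 0.007, 0.002]
ft_force: [0.2, 0.6, -0.2]
grip_width: 0.0653
grip_force: 0.0
```

Request:
arm_command(delta_rot=[[0, 0, 0], [0, 0, 0], [0, 0, 0], [0, 0, 0], [0, 0, 0], [0, 0, 0]], delta_pos=[[-0.03, 0, 0], [-0.06, 0, 0], [-0.1, 0, 0], [-0.14, 0, 0], [-0.16, 0, 0], [-0.16, 0, 0]], gripper=[-0.5, -0.5, -0.5, -0.5, -0.5, -0.5])

```text
time: 17.23
position: [0.4871, 0.2573, 0.2384]
tool_rot: [0.628, 0.778, -0.001, 0.001]
ft_force: [-0.1, -0.8, -0.4]
grip_width: 0.0655
grip_force: 0.0
```

```bash
python3 - <<'E'
from h import *
st()
s=viewer.camera("scene"); t=viewer.camera("top")
cv2.imwrite("pics/e1.png",np.hstack([cv2.resize(s["pixels"][220:290,130:200],(400,400),interpolation=cv2.INTER_CUBIC),cv2.resize(t["pixels"][175:225,115:165],(400,400),interpolation=cv2.INTER_CUBIC)]))
x=np.array([.4535,.4112]) ; z=W+.08
for h in (.071,.083,.095): print(h,proj(s,[[.452,.410,z+h]]),"crop y",(proj(s,[[.452,.410,z+h]])[0]-[130,220])*400/70)
E
```

```text
t 17.23 p [0.4871 0.2573 0.2384] yaw_y 12.17 tilt [ 3.0e-04 -1.7e-03 -1.0e+00] F [-0.1 -0.8 -0.4] M [-0.05  0.05 -0.05] w 0.0655 gf 0.0 q [ 0.28  0.41  1.6  -0.    1.13  0.07]
0.071 [[163.40320228 232.35034513]] crop y [190.87544158  70.57340073]
0.083 [[162.85101997 228.74018033]] crop y [187.7201141   49.94388761]
0.095 [[162.29326631 225.09359007]] crop y [184.53295032  29.10622895]
```

View pics/e1.png

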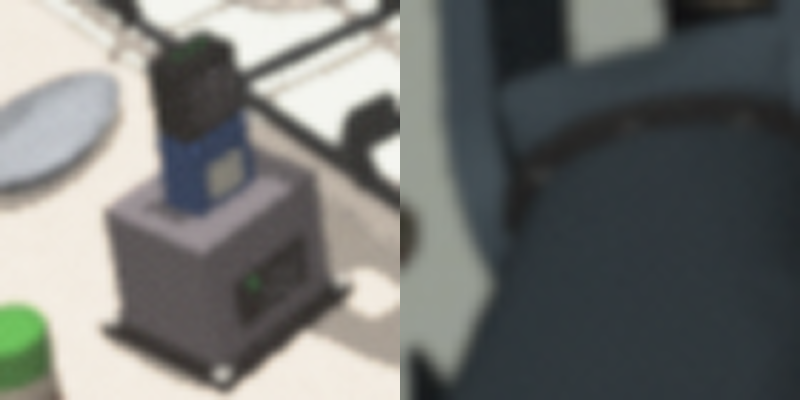

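In the left crop the pack stands upright in the slot, with its top centre near (193,45). That's about 84 mm above the charger, or 46 mm deep, which matches the click depth. The arm is clear, so I'll hand in.

```bash
python3 -c "
from rig import robot
print(robot.hand_in())"
```

```text
the job is handed in; nothing more can be done
None
```

I put the battery pack in the charger slot about 47 mm deep, stopped once it clicked home (about 5 N of push), let go and handed the job in at about 17 s; the hand-in returned no verdict.

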